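# Take a mosaic sample board off a barbed display hook and stand it in the drying rack

### The job

Take the mosaic sample board off the barbed display hook, easing its wire loop over the barb without straining the hook, and stand it upright, fully down, in the free middle slot of the wooden drying rack, then let go. Be gentle when seating it, and leave the two boards already in the rack in their slots.

Things in the scene. Friction and masses are not known exactly. Their poses are not given: they have to be found in the camera images.
- board: Sample board hanging on the hook: plywood plate 6 mm thick (x), 60 wide (y), 70 tall (z), about 0.12 kg, mosaic on both faces. A steel wire loop stands on the middle of its top edge, in the plate's plane. Origin: centre of the bottom edge; z up; x normal to the plate, at the start the way the hook points. Grip its side edges 10 to 15 mm below the top edge.
- loop (a point): Middle of the loop's crossbar, by which the board hangs, on the wire's axis, 100 mm above the board's origin and 30 mm above the plate's top edge. Wire 4 mm thick; the opening under the crossbar is 14 mm wide (y) and 28 mm high, closed below by the plate.
- stand: Fixed dark steel stand. Origin on the table under the hook; x is the way the hook points, z up. Foot plate 10 mm thick (x -85 to 45, y -35 to 35 mm); post 12 by 20 mm at x = -60 mm, top at z = 152 mm, with the hook's rod clamped in it, each time at another reach. The hook is strained if pressed with more than 15 N (rod slips at 40 N).
- shank (a point): Point on the axis of the hook's level shank, 150 mm above the stand's origin (stand axes). The hook is a round steel rod, 5 mm thick, in the stand's plane y = 0: shank to +x, square elbow, riser straight up, barb. The board's crossbar starts 4 to 16 mm towards the post from here.
- riser (a point): Mean place of the top of the hook's riser, 60 mm beyond point shank and 30 mm above it: the true one, not measured, lies up to 10 mm nearer or farther along the stand's x, at that height. From there the barb runs back to the post: its end centre is 8 mm back and 4 mm down (rod ends rounded, radius 2.5 mm).
- way_off (a point): Point 10 mm above point riser (same error along x), for the way off. Upright, the loop is too short to pass the barb. Tilted 45 deg, plate's top leaning to the post and bottom swung out to +x below the shank, the crossbar rises just behind the barb's end while the plate's top edge rises in front of the riser, 2 mm to spare each side, then out to +x.
- rack: Fixed wooden drying rack, 140 (x) by 80 mm (y), base 12 mm thick. Three slots along y at x = -50, 0, 50 mm, each 11 mm wide (x), 26 mm deep, between ribs 8 mm thick; rib tops at z = 38 mm, open at both ends. Origin: centre of its underside. The outer slots hold other boards; the middle one is free.
- slot (a point): Centre of the floor of the free middle slot, 12 mm above the rack's origin (rack axes).
- board_near: Another sample board of the same size and shape, standing in the rack's slot at x = -50 mm (origin as for board). Stays there.
- board_far: Another sample board of the same size and shape, standing in the rack's slot at x = 50 mm (origin as for board). Stays there.
There are look-alikes about, which are no part of the job. Of the things shaped like the stand, the steel one is meant. Leave any purple look-alike of the board alone.

How it is judged:
By the outcome, as a careful person would: the job done as asked, in the order asked, and still so for the second after the job is handed in, with the robot touching nothing.
It also fails if it takes over 72 s, if anything falls off the work surface, if the arm or the gripper's body presses on something with over 40 N, if the wrist force passes 120 N, or if a joint passes its speed limit or range.

### The arm

A 6-joint arm with a two-finger parallel gripper is mounted at the origin on the work surface. World frame = base frame: x ahead of the robot, y to its left, z up, the work surface at z = 0. Lengths are in m, angles in rad, forces in N, time in s.
With the tool pointing down it reaches from about 0.275 to 0.825 m from the base axis. Payload 5.2 kg.
Tool frame: the origin (TCP) lies at the very end of the fingers, on their centre line; the grasp point (between the pads) lies 19 mm behind it; z points along the fingers, y is the line along which they close (so a half turn about z gives the same grasp; the last joint's range is limited). The gripper opens to 93 mm and grips with 3 to 60 N. Pads are 15 mm wide; open, the fingers measure 128 mm over their backs; the gripper's body (75 mm by 188 mm) begins 65 mm behind the grasp point.
Start: joints at [-0.203, 0.259, 1.535, -0, 1.348, -0.203], TCP at [0.55, 0, 0.219] pointing down, gripper open.
Joint ranges: [-3.14, 3.14], [-0.91, 2.08], [0.19, 2.58], [-1.22, 4.36], [0.22, 2.71], [-3.12, 3.12]. Speed limits (rad/s): [2.57, 2.57, 3.14, 3.14, 3.14, 3.14].

### API

Orientations are given as [roll, pitch, yaw] about the fixed x, y, z axes, in that order (R = Rz(yaw) Ry(pitch) Rx(roll)).
In Python, from station import r, viewer, workorder gives the robot as it stands.
- The arm moves only by the shell command python3 -m jog 'ROWS' [FORCE]. ROWS is JSON, a list of rows, each a list of 7 numbers: the closure, from -1 (fully open) to 1 (shut), then the shift along the tool's x, y, z in m, then the turn, a rotation vector about the tool's x, y, z in rad. A call has 1 to 8 rows; each row is the pose to reach, as a shift and turn from the pose commanded when the call began, along the tool's axes at that moment; what a row does not reach only later rows make up. A row lasts 1/12 s, in which the tool goes at most 41.7 mm and 7.16 degrees, less where a joint would pass 70% of its speed; a pose out of reach is approached as far as the arm can. A call with a gripper value outside its range is refused whole. The fingers move at their own pace and stop on an object; FORCE is the grip in N (left out, the last holds). Time passes only in rows, so rows that repeat a pose let the fingers close. It gives the time, the measured TCP pose, the force, the opening and the grip force at its end, in the units of the state.
- r.read_state(): the state, without advancing time (a new reading comes with each control period).
- viewer.read_camera(name): name is "scene" or "side" or "wrist"; returns the picture (384x512x3 uint8, red, green, blue); there is no depth.
- viewer.calibration(name): a dict with "mtx" (3x3 intrinsics, pixels), "R" (3x3) and "t" (3): a world point X has camera coordinates R X + t; the wrist camera has in their place "T_tool_cam" (4x4, takes a point from camera to tool coordinates, whose origin is the TCP and whose axes are the flange's). Camera axes: x right, y down, z forward; pixel columns grow to the right and rows downward; lengths in m; the calibration is good to about 2 mm. A picture is of the moment at which its call begins: read the wrist's pose just before it. calibration takes no time and is no camera call.
- workorder.close_job(): hands the job in; it is judged then, once.
The state is a dict: "t": time; "qpos": joint angles; "qd": joint speeds; "joint_torque": joint torques, N m; "tool_pos": TCP position; "ee_rot": TCP orientation; "wrist_force": force on the tool from outside, world axes, zero at the start; "ft_torque": the same for the moment, N m; "gripper_width": opening from 0.0 (shut) to 1.0 (fully open); "finger_force": force on a finger pad.
Only numpy, scipy, OpenCV 4.12 (cv2) and the standard library are available. Lean on these libraries where they do the work, as an engineer would, in place of code of your own. Each camera call takes 0.05 s, during which the arm holds its last target. There are 200 camera calls.

## Working session

There is one attempt and no reset: what is moved stays moved. The work goes in short steps, Python scripts to look and compute and a shell command to move; the robot and the scene stay as the last step left them, time stands still between calls to the robot, and variables do not carry over. Pictures are saved under pics/ and viewed, at most 12 in all, crops included, and the job is handed in when it is done.

```bash
mkdir -p pics; ls; python3 - <<'E'
from station import r, viewer
import cv2, numpy as np
s=r.read_state(); print(s['t'],s['tool_pos'],s['ee_rot'],s['gripper_width'])
a=viewer.read_camera('scene');b=viewer.read_camera('side')
cv2.imwrite('pics/scene0.png',a[:,:,::-1]);cv2.imwrite('pics/side0.png',b[:,:,::-1])
for n in('scene','side','wrist'):
    print(n,{k:np.round(v,4).tolist() for k,v in viewer.calibration(n).items()})
E
```

```text
pics
0.0 [5.49435634e-01 1.29169070e-04 2.17816096e-01] [-3.13975752e+00 -3.58617315e-04  1.57080910e+00] 1.0024108287534659
scene {'mtx': [[350.7999, 0.0, 262.2902], [0.0, 350.7999, 193.0689], [0.0, 0.0, 1.0]], 'R': [[-0.7148, 0.6992, -0.0161], [0.4596, 0.4523, -0.7644], [-0.5271, -0.5538, -0.6446]], 't': [0.409, -0.1209, 1.2047]}
side {'mtx': [[365.5206, 0.0, 252.2891], [0.0, 365.5206, 188.0306], [0.0, 0.0, 1.0]], 'R': [[0.7208, -0.6931, 0.0099], [-0.4039, -0.4315, -0.8066], [0.5633, 0.5774, -0.591]], 't': [-0.4274, 0.3036, 0.5368]}
wrist {'mtx': [[272.66, 0.0, 257.5115], [0.0, 272.66, 189.9706], [0.0, 0.0, 1.0]], 'T_tool_cam': [[-0.0006, -0.9614, -0.2752, 0.0764], [1.0, -0.0008, 0.0005, 0.0001], [-0.0007, -0.2752, 0.9614, -0.1658], [0.0, 0.0, 0.0, 1.0]]}
```

View pics/scene0.png

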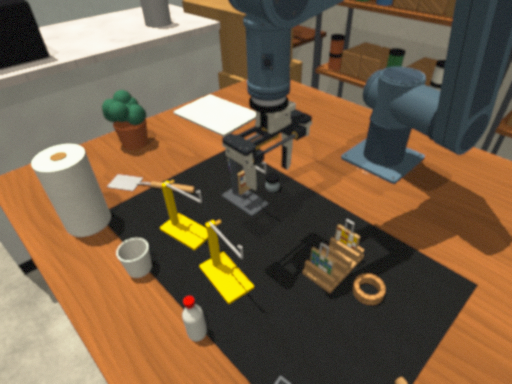

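View pics/side0.png

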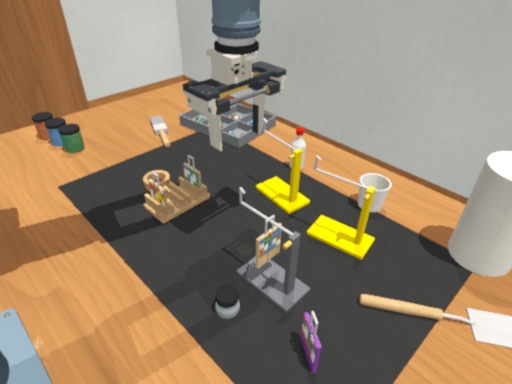

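Side view: a dark steel stand is at (275,250) with the board at (268,245). Two yellow stands are at (290,180) and (350,215), and a purple board is at (311,340). The steel stand is the one described, so I'll confirm it in an enlarged crop that also covers the rack at side (177,195) / scene (335,262).

```bash
python3 - <<'E'
import cv2, numpy as np
a=cv2.imread('pics/scene0.png');b=cv2.imread('pics/side0.png')
c1=cv2.resize(b[180:310,220:320],None,fx=4.5,fy=4.5,interpolation=cv2.INTER_CUBIC)
c2=cv2.resize(b[150:223,135:215],None,fx=4,fy=4,interpolation=cv2.INTER_CUBIC)
c3=cv2.resize(a[215:295,295:370],None,fx=3.6,fy=3.6,interpolation=cv2.INTER_CUBIC)
W=np.zeros((600,790,3),np.uint8)
W[:585,:450]=c1; W[:292,460:780]=c2; W[300:588,460:730]=c3
cv2.imwrite('pics/crop1.png',W)
E
```

```text
(no output)
```

View pics/crop1.png

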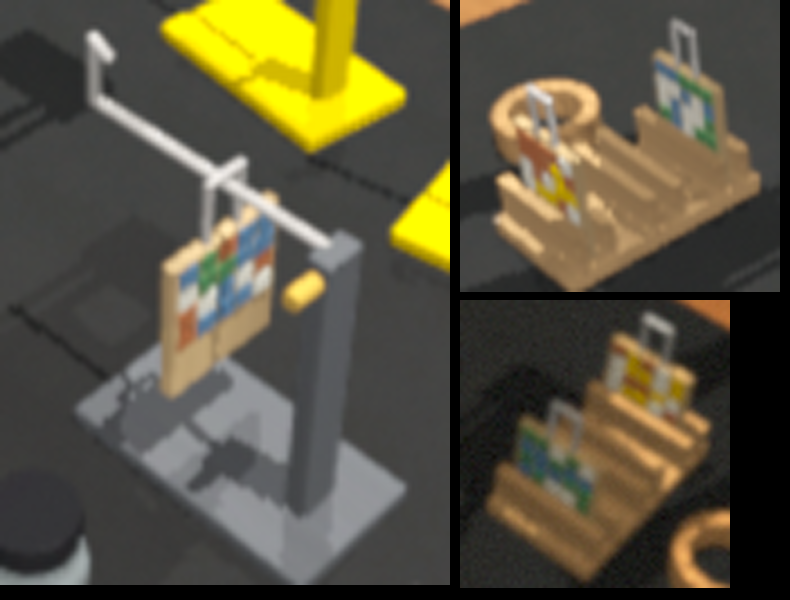

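The crop confirms the steel stand: a grey post with a light hook rod, and the mosaic board hanging on it. In side pixels, the foot corners are about (236.7,271), (286.7,307.8) and (310,288.4), the riser top is (241,188), the elbow (241,203) and the crossbar (270,218). The rack's middle slot is empty.

```bash
cat > h.py <<'E'
import numpy as np, cv2
from station import r, viewer
from scipy.spatial.transform import Rotation as Ro
def cam(n, st=None):
    c=viewer.calibration(n); K=np.array(c['mtx'])
    if n=='wrist':
        T=np.eye(4); T[:3,:3]=Ro.from_euler('xyz',st['ee_rot']).as_matrix(); T[:3,3]=st['tool_pos']
        T=T@np.array(c['T_tool_cam']); return K,T[:3,:3],T[:3,3]
    R=np.array(c['R']); return K,R.T,-R.T@np.array(c['t'])
def ray(C,p):
    K,R,o=C; d=R@np.linalg.solve(K,[p[0],p[1],1.]); return o,d/np.linalg.norm(d)
def onplane(C,p,n,q):
    o,d=ray(C,p); n=np.array(n,float); return o+d*(n@(np.array(q)-o))/(n@d)
def proj(C,X):
    K,R,o=C; u=K@(R.T@(np.array(X)-o)); return u[:2]/u[2]
def tri(C1,p1,C2,p2):
    o1,d1=ray(C1,p1);o2,d2=ray(C2,p2)
    s=np.linalg.lstsq(np.c_[d1,-d2],o2-o1,rcond=None)[0]
    a,b=o1+s[0]*d1,o2+s[1]*d2; return (a+b)/2,np.linalg.norm(a-b)
E
python3 - <<'E'
from h import *
np.set_printoptions(precision=4,suppress=True)
C=cam('side'); up=[0,0,1]
A,B,D=[onplane(C,p,up,[0,0,.010]) for p in [(236.7,271.1),(286.7,307.8),(310,288.4)]]
print(A,B,D,np.linalg.norm(A-B),np.linalg.norm(B-D))
x1=(A-B)/np.linalg.norm(A-B); e=(D-B)/np.linalg.norm(D-B); x2=np.cross(e,up)
x2=x2*np.sign(x2@x1); print('yaw',[np.degrees(np.arctan2(v[1],v[0])) for v in(x1,x2)])
x=(x1*130+x2*70); x/=np.linalg.norm(x); y=np.cross(up,x)
o=(A+D)/2+x*.02; o[2]=0; print('origin',o,'x',x,'y',y)
n=y
for nm,p in dict(riser=(241.1,188.3),elbow=(241.3,202.5),bar=(270,218.2),posttop=(296.5,232.5)).items():
    P=onplane(C,p,n,o); print(nm,P,'stand x',(P-o)@x)
# rack coarse, side crop & scene crop: loop tops of near/far boards
S=cam('scene')
f=lambda u,v:(135+(u-460)/4,150+v/4); g=lambda u,v:(295+(u-460)/3.6,215+(v-300)/3.6)
L1=tri(C,f(682,24),S,g(566,407)); L2=tri(C,f(540,91),S,g(660,318)); print('loops',L1,L2)
L1=tri(C,f(682,24),S,g(660,318)); L2=tri(C,f(540,91),S,g(566,407)); print('loops',L1,L2)
E
```

```text
[ 0.4448 -0.1097  0.01  ] [ 0.4531 -0.2338  0.01  ] [ 0.5167 -0.2354  0.01  ] 0.12428907902865916 0.06364859188871134
yaw [np.float64(93.82412276074648), np.float64(88.5027827142956)]
origin [ 0.4801 -0.1526  0.    ] x [-0.0342  0.9994  0.    ] y [-0.9994 -0.0342  0.    ]
riser [ 0.4779 -0.0885  0.1838] stand x 0.06411440394451022
elbow [ 0.4779 -0.0887  0.1518] stand x 0.06397083948473001
bar [ 0.4803 -0.1585  0.1569] stand x -0.005920944290616572
posttop [ 0.4822 -0.2156  0.1614] stand x -0.06301189957972603
loops (array([0.5401, 0.1598, 0.1148]), np.float64(0.002849464601112383)) (array([0.4397, 0.1557, 0.1156]), np.float64(0.005440396172136485))
loops (array([0.4992, 0.1537, 0.1456]), np.float64(0.06943404529308671)) (array([0.4814, 0.1614, 0.0844]), np.float64(0.06917130978604334))
```

```bash
python3 -m jog '[[-1,0.03,-0.015,-0.02,0,0,0],[-1,0.06,-0.03,-0.04,0,0,0],[-1,0.09,-0.045,-0.06,0,0,0],[-1,0.12,-0.06,-0.08,0,0,0],[-1,0.12,-0.06,-0.08,0,0,0],[-1,0.12,-0.06,-0.08,0,0,0]]' && python3 - <<'E'
from h import *
import pickle
s=r.read_state(); a=viewer.read_camera('wrist'); pickle.dump(s,open('rackst.pkl','wb'))
b=viewer.read_camera('side')
np.save('rack.npy',a)
print(s['tool_pos'],s['ee_rot'],s['qpos'])
W=np.zeros((390,1030,3),np.uint8)
cv2.imwrite('pics/rackw.png',cv2.resize(a[:,:,::-1],(780,585),interpolation=cv2.INTER_CUBIC))
cv2.imwrite('pics/side1.png',b[:,:,::-1])
E
```

```text
t: 0.6
tool_pos: [0.4899, 0.1213, 0.2998]
ee_rot: [3.139, 0.0, 1.574]
wrist_force: [-0.1, -0.0, 0.2]
gripper_width: 0.996
finger_force: 0.0
[0.48985376 0.12132162 0.29978913] [3.13888378e+00 1.00348192e-04 1.57404702e+00] [ 2.15355684e-02  1.30774176e-01  1.49827109e+00 -1.50138482e-04
  1.50984080e+00  1.82936838e-02]
```

View pics/rackw.png

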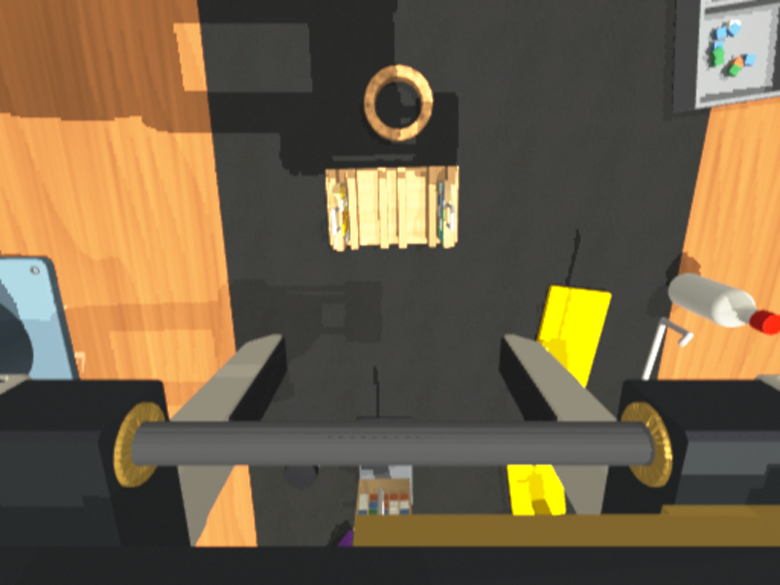

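Wrist view: the rack is centred near (392,207) in the enlarged picture, with its free middle slot between the ribs at x≈382 and 404. Next I'll look at the hook from the same height.

```bash
python3 -m jog '[[-1,-0.04,0,0,0,0,0],[-1,-0.08,0,0,0,0,0],[-1,-0.12,0,0,0,0,0],[-1,-0.16,0,0,0,0,0],[-1,-0.20,-0.01,0,0,0,0],[-1,-0.24,-0.01,0,0,0,0],[-1,-0.28,-0.01,0,0,0,0],[-1,-0.31,-0.01,0,0,0,0]]' && python3 -m jog '[[-1,0,0,0,0,0,0],[-1,0,0,0,0,0,0]]' && python3 - <<'E'
from h import *
import pickle
s=r.read_state(); a=viewer.read_camera('wrist'); pickle.dump(s,open('stst.pkl','wb'))
np.save('stand.npy',a)
print(s['tool_pos'],s['ee_rot'])
k=np.load('rack.npy')
W=np.zeros((600,800,3),np.uint8)
c=cv2.resize(k[103:168,208:308,::-1],None,fx=5,fy=5,interpolation=cv2.INTER_CUBIC)
W[:325,:500]=c
c=cv2.resize(a[70:270,200:330,::-1],None,fx=2.2,fy=2.2,interpolation=cv2.INTER_CUBIC)
W[:440,510:796]=c
b=viewer.read_camera('scene')
c=cv2.resize(b[150:230,190:310,::-1],None,fx=3,fy=3,interpolation=cv2.INTER_CUBIC); W[340:580,:360]=c
cv2.imwrite('pics/scene2.png',b[:,:,::-1]);cv2.imwrite('pics/c2.png',W)
E
```

```text
t: 1.37
tool_pos: [0.4786, -0.1945, 0.2969]
ee_rot: [-3.139, -0.0, 1.567]
wrist_force: [-0.0, 0.1, 0.5]
gripper_width: 0.999
finger_force: 0.0
t: 1.53
tool_pos: [0.479, -0.1927, 0.2966]
ee_rot: [-3.138, -0.002, 1.565]
wrist_force: [-0.3, 1.0, -0.4]
gripper_width: 1.0
finger_force: 0.0
[ 0.47898004 -0.19267937  0.29661173] [-3.13840103e+00 -2.01407601e-03  1.56523656e+00]
```

View pics/c2.png

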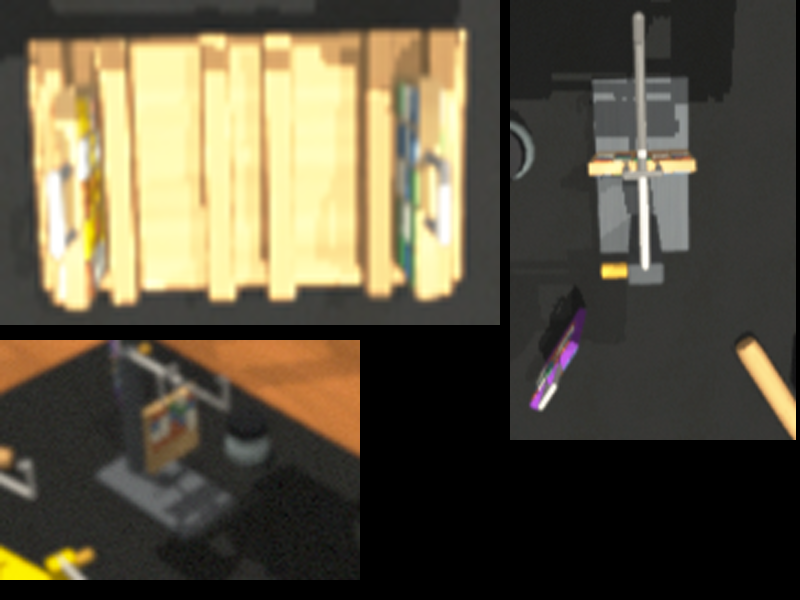

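Left crop: the rack's free slot runs from (246,40) to (253,298). Right crop: the hook points straight up in the image, with the riser top at (638,15), the plate's top edge from (588,166) to (695,164), and foot corners at (592,80), (687,77), (688,250) and (600,253). The purple look-alike at (558,360) stays clear.

```bash
python3 - <<'E'
from h import *
import pickle
np.set_printoptions(precision=4,suppress=True); up=[0,0,1]
C=cam('wrist',pickle.load(open('rackst.pkl','rb')))
f=lambda u,v:(208+u/5,103+v/5)
P=[onplane(C,f(*p),up,[0,0,.038]) for p in [(228,38),(264,38),(237,299),(270,299)]]
t=(P[0]+P[1])/2;b=(P[2]+P[3])/2;d=t-b
print('slot',(t+b)/2,'widths',P[1]-P[0],P[3]-P[2],'len',np.linalg.norm(d),'slot dir deg',np.degrees(np.arctan2(d[1],d[0])))
C=cam('wrist',pickle.load(open('stst.pkl','rb')))
g=lambda u,v:(200+(u-510)/2.2,70+v/2.2)
q=[onplane(C,g(*p),up,[0,0,.010]) for p in [(592,80),(687,77),(688,250),(600,253)]]
x=(q[0]+q[1]-q[2]-q[3]);L=np.linalg.norm(x)/2;x/=2*L
o=np.mean(q,0)+.02*x;o[2]=0;y=np.cross(up,x)
print('stand o',o,'yaw',np.degrees(np.arctan2(x[1],x[0])),'L',L,[np.linalg.norm(q[1]-q[0]),np.linalg.norm(q[2]-q[3])])
pt=onplane(C,g(645.5,273),up,[0,0,.152]);print('post top',pt,(pt-o)@x)
R=onplane(C,g(638,15),up,[0,0,.181]);print('riser',R,(R-o)@x,(R-o)@y)
for p in [(588,166),(695,164)]:
    e=onplane(C,g(*p),up,[0,0,.1245]);print('plate',e,(e-o)@x,(e-o)@y)
S=cam('side');D=cam('scene'); h=lambda u,v:(190+u/3,150+(v-340)/3)
for n,a,c in [('riser',(241.1,188.3),(224,376)),('elbow',(241.3,202.5),(224,406))]:
    print(n,tri(S,a,D,h(*c)))
E
```

```text
slot [0.4915 0.1599 0.038 ] widths [0.0108 0.     0.    ] [0.0105 0.     0.    ] len 0.07952905996400157 slot dir deg 91.84925297798323
stand o [ 0.4821 -0.1507  0.    ] yaw 91.28436310470494 L 0.12896397525437436 [np.float64(0.06852484032253736), np.float64(0.06865078972693733)]
post top [ 0.4835 -0.21    0.152 ] -0.05930779450303216
riser [ 0.4802 -0.0837  0.181 ] 0.06705705728562669 0.0004009036891955955
plate [ 0.4518 -0.1555  0.1245] -0.0041348626743936455 0.030407501396464465
plate [ 0.5117 -0.1547  0.1245] -0.004716221236066304 -0.02948282723490959
riser (array([ 0.4788, -0.085 ,  0.1815]), np.float64(0.003266830899239029))
elbow (array([ 0.4786, -0.0857,  0.1497]), np.float64(0.0030223877497871712))
```

```bash
python3 -m jog '[[-1,0.02,0.002,0.02,0,-0.09,-0.01],[-1,0.04,0.002,0.045,0,-0.1745,-0.02],[-1,0.056,0.002,0.068,0,-0.1745,-0.02],[-1,0.056,0.002,0.068,0,-0.1745,-0.02],[-1,0.056,0.002,0.068,0,-0.1745,-0.02],[-1,0.056,0.002,0.068,0,-0.1745,-0.02]]' && python3 -m jog '[[-1,0,0,0.03,0,0,0],[-1,0,0,0.06,0,0,0],[-1,0,0,0.08,0,0,0],[-1,0,0,0.1,0,0,0],[-1,0,0,0.1,0,0,0],[-1,0,0,0.1,0,0,0]]'
python3 - <<'E'
from h import *
import pickle
s=r.read_state(); print(s['tool_pos'],Ro.from_euler('xyz',s['ee_rot']).as_matrix().round(3))
a=viewer.read_camera('wrist'); cv2.imwrite('pics/w3.png',a[:,:,::-1]); pickle.dump(s,open('w3.pkl','wb'))
E
```

```text
t: 2.13
tool_pos: [0.4828, -0.134, 0.2319]
ee_rot: [-3.141, 0.175, 1.592]
wrist_force: [0.3, -0.1, 0.5]
gripper_width: 0.998
finger_force: 0.0
t: 2.63
tool_pos: [0.4826, -0.1527, 0.1329]
ee_rot: [-3.14, 0.175, 1.589]
wrist_force: [-0.2, 0.0, 0.3]
gripper_width: 1.0
finger_force: 0.0
[ 0.48255825 -0.15270089  0.13285794] [[-0.018  1.     0.002]
 [ 0.985  0.018 -0.174]
 [-0.174 -0.002 -0.985]]
```

View pics/w3.png

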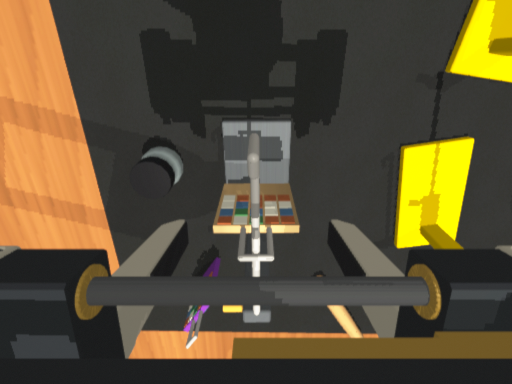

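The wrist view shows the board between the fingers. Its plate top edge is at row ≈231 (columns 214–299), the crossbar at (256,258), and the riser and barb near (253,140).

```bash
python3 - <<'E'
from h import *
import pickle
np.set_printoptions(precision=4,suppress=True); up=[0,0,1]
C=cam('wrist',pickle.load(open('w3.pkl','rb')))
for p,z in [((214,228),.1245),((299,228),.1245),((256,258),.1545),((253,137),.181)]: print(onplane(C,p,up,[0,0,z]))
E
python3 -m jog '[[-1,0,0,0.02,0,0,0],[-1,0,0,0.032,0,0,0],[-1,0,-0.001,0.04,0,0,0],[-1,0,-0.001,0.04,0,0,0],[-1,0,-0.001,0.04,0,0,0]]'
```

```text
[ 0.4526 -0.1556  0.1245]
[ 0.5115 -0.1546  0.1245]
[ 0.4819 -0.1563  0.1545]
[ 0.4797 -0.0759  0.181 ]
t: 3.1
tool_pos: [0.4819, -0.1587, 0.0939]
ee_rot: [-3.141, 0.175, 1.591]
wrist_force: [0.2, 0.3, 0.5]
gripper_width: 1.0
finger_force: 0.0
```

```bash
python3 -m jog '[[1,0,0,0,0,0,0],[1,0,0,0,0,0,0],[1,0,0,0,0,0,0],[1,0,0,0,0,0,0],[1,0,0,0,0,0,0],[1,0,0,0,0,0,0],[1,0,0,0,0,0,0],[1,0,0,0,0,0,0]]' 25
```

```text
t: 3.77
tool_pos: [0.4811, -0.1583, 0.0928]
ee_rot: [-3.14, 0.175, 1.591]
wrist_force: [-1.4, -0.4, 2.1]
gripper_width: 0.641
finger_force: 25.0
```

```bash
cat > plan.py <<'E'
from h import *
T0=np.array([.4818,-.1585,.0933]); th=np.radians(1.2)
X=np.array([-np.sin(th),np.cos(th),0]); Y=np.array([np.cos(th),np.sin(th),0]); Z=np.cross(X,Y)
R0=np.c_[X,Y,Z]@Ro.from_rotvec([0,-.1745,0]).as_matrix()
c=R0.T@(np.array([.4818,-.1555,.1545])-T0)
def pose(th,y,z):
    R=R0@Ro.from_rotvec([0,np.radians(th),0]).as_matrix()
    return R,np.array([.4818-(y+.1555)*np.sin(np.radians(1.2)),y,z])-R@c
def delta(a,b):
    R,T=pose(*a);R2,T2=pose(*b); return (R.T@(T2-T)).round(4),round(np.radians(b[0]-a[0]),4)
E
python3 - <<'E'
from plan import *
print(c, proj(cam('wrist',dict(tool_pos=T0,ee_rot=Ro.from_matrix(R0).as_euler('xyz'))),[.4818,-.1555,.1545]))
a=(0,-.1555,.1545); print(delta(a,(0,-.1555,.1605)))
a=(0,-.1555,.1605)
for k in range(1,8): print(k,delta(a,(k*45/7,-.1555+.0305*k/7,.1605)))
E
python3 -m jog '[[1,-0.0004,0,-0.002,0,0,0],[1,-0.0007,0,-0.004,0,0,0],[1,-0.001,0,-0.006,0,0,0],[1,-0.001,0,-0.006,0,0,0],[1,-0.001,0,-0.006,0,0,0]]'
```

```text
[-7.67149161e-03  6.28272597e-05 -6.07913174e-02] [257.42997312 304.21894685]
(array([-0.001 ,  0.    , -0.0059]), np.float64(0.0))
1 (array([ 0.0111,  0.    , -0.002 ]), np.float64(0.1122))
2 (array([ 0.0219,  0.    , -0.0047]), np.float64(0.2244))
3 (array([ 0.0325,  0.    , -0.0082]), np.float64(0.3366))
4 (array([ 0.0428,  0.    , -0.0124]), np.float64(0.4488))
5 (array([ 0.0526,  0.    , -0.0172]), np.float64(0.561))
6 (array([ 0.062 ,  0.    , -0.0226]), np.float64(0.6732))
7 (array([ 0.0708,  0.    , -0.0285]), np.float64(0.7854))
t: 4.18
tool_pos: [0.4814, -0.1583, 0.099]
ee_rot: [-3.14, 0.175, 1.591]
wrist_force: [0.9, -0.8, -2.4]
gripper_width: 0.643
finger_force: 25.0
```

```bash
python3 -m jog '[[1,0.0111,0,-0.002,0,0.1122,0],[1,0.0219,0,-0.0047,0,0.2244,0],[1,0.0325,0,-0.0082,0,0.3366,0],[1,0.0428,0,-0.0124,0,0.4488,0],[1,0.0526,0,-0.0172,0,0.561,0],[1,0.062,0,-0.0226,0,0.6732,0],[1,0.0708,0,-0.0285,0,0.7854,0],[1,0.0708,0,-0.0285,0,0.7854,0]]'
python3 -m jog '[[1,0,0,0,0,0,0],[1,0,0,0,0,0,0]]'
python3 - <<'E'
from plan import *
s=r.read_state(); R=Ro.from_euler('xyz',s['ee_rot']).as_matrix()
print('crossbar est',R@c+s['tool_pos'],'want',pose(45,-.125,.1605)[1],s['tool_pos'])
a=viewer.read_camera('wrist');b=viewer.read_camera('side')
W=np.zeros((400,800,3),np.uint8)
W[:384,:512]=a[:,:,::-1]
W[:390,520:790]=cv2.resize(b[170:300,205:295,::-1],None,fx=3,fy=3,interpolation=cv2.INTER_CUBIC)
cv2.imwrite('pics/t45.png',W)
a0=(45,-.125,.1605)
print(delta(a0,(45,-.115,.1605)))
E
```

```text
t: 4.85
tool_pos: [0.4795, -0.0852, 0.1131]
ee_rot: [-3.137, -0.616, 1.585]
wrist_force: [0.1, -0.7, -2.6]
gripper_width: 0.644
finger_force: 25.0
t: 5.02
tool_pos: [0.4797, -0.0839, 0.1143]
ee_rot: [-3.139, -0.608, 1.589]
wrist_force: [0.2, 0.5, -1.2]
gripper_width: 0.641
finger_force: 25.0
crossbar est [ 0.48070671 -0.12489897  0.15981465] want [ 0.48023658 -0.08385626  0.11510421] [ 0.47973142 -0.08389922  0.11428983]
(array([0.0082, 0.    , 0.0057]), np.float64(0.0))
```

View pics/t45.png

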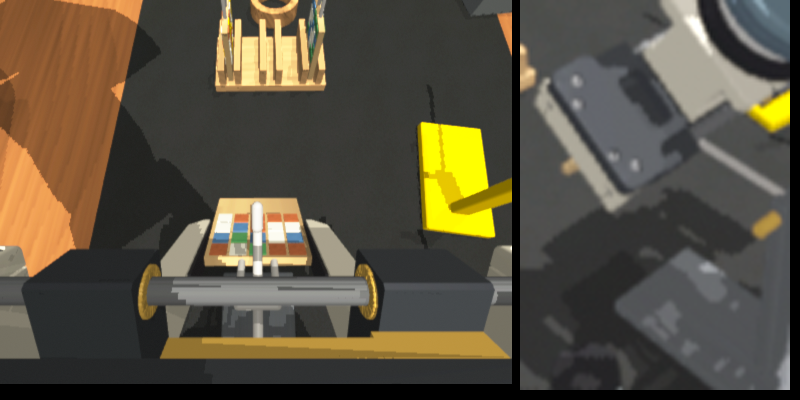

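Board is tilted 45° with the rod and riser inside the loop; the plate top is at row ≈262 and the riser top at (257,208). I'll ease forward until the crossbar touches the back of the riser, which gives the riser's position.

```bash
python3 -m jog '[[1,0.007,0,0.005,0,0,0],[1,0.014,0,0.01,0,0,0],[1,0.0205,0,0.0143,0,0,0],[1,0.0205,0,0.0143,0,0,0],[1,0.0205,0,0.0143,0,0,0]]'
python3 -m jog '[[1,0.0016,0,0.0011,0,0,0],[1,0.0033,0,0.0023,0,0,0],[1,0.0033,0,0.0023,0,0,0],[1,0.0033,0,0.0023,0,0,0]]'
python3 -m jog '[[1,0.0008,0,0.0006,0,0,0],[1,0.0016,0,0.0011,0,0,0],[1,0.0016,0,0.0011,0,0,0]]'
```

```text
t: 5.53
tool_pos: [0.4791, -0.0576, 0.1149]
ee_rot: [-3.14, -0.61, 1.591]
wrist_force: [0.1, 0.5, -1.7]
gripper_width: 0.643
finger_force: 25.0
t: 5.87
tool_pos: [0.4792, -0.0547, 0.1146]
ee_rot: [-3.139, -0.611, 1.589]
wrist_force: [0.2, -0.1, -2.2]
gripper_width: 0.64
finger_force: 25.0
t: 6.12
tool_pos: [0.4791, -0.0526, 0.1147]
ee_rot: [-3.139, -0.611, 1.589]
wrist_force: [0.0, 0.0, -1.0]
gripper_width: 0.643
finger_force: 25.0
```

```bash
python3 -m jog '[[1,0.0008,0,0.0006,0,0,0],[1,0.0008,0,0.0006,0,0,0]]' | grep force
python3 -m jog '[[1,0.0008,0,0.0006,0,0,0],[1,0.0008,0,0.0006,0,0,0]]' | grep -E 'force|pos'
```

```text
wrist_force: [-0.1, 0.4, -1.9]
finger_force: 25.0
tool_pos: [0.4791, -0.0505, 0.1147]
wrist_force: [-0.1, -0.7, -1.8]
finger_force: 25.0
```

```bash
python3 -m jog '[[1,0.0008,0,0.0006,0,0,0],[1,0.0008,0,0.0006,0,0,0]]' | grep -E 'force|pos'
```

```text
tool_pos: [0.4791, -0.0495, 0.1146]
wrist_force: [-0.0, -0.8, -1.5]
finger_force: 25.0
```

```bash
python3 -m jog '[[1,0.0008,0,0.0006,0,0,0],[1,0.0008,0,0.0006,0,0,0]]' | grep -E 'force|pos'
```

```text
tool_pos: [0.4791, -0.0485, 0.1146]
wrist_force: [-0.8, 0.0, -1.4]
finger_force: 25.0
```

```bash
python3 -m jog '[[1,0.0008,0,0.0006,0,0,0],[1,0.0008,0,0.0006,0,0,0]]' | grep -E 'wrist_force|pos'
```

```text
tool_pos: [0.479, -0.0474, 0.1145]
wrist_force: [-0.5, -0.5, -2.0]
```

```bash
python3 -m jog '[[1,0.0008,0,0.0006,0,0,0],[1,0.0008,0,0.0006,0,0,0]]' | grep -E 'wrist_force|pos'
```

```text
tool_pos: [0.4791, -0.0469, 0.1145]
wrist_force: [-1.2, -1.5, -1.5]
```

```bash
python3 -m jog '[[1,0.0008,0,0.0006,0,0,0],[1,0.0008,0,0.0006,0,0,0]]' | grep -E 'wrist_force|pos'
```

```text
tool_pos: [0.4792, -0.0465, 0.1144]
wrist_force: [-1.0, -4.5, -1.2]
```

Contact found: force y is −1.5 N, then −4.5 N, so the riser is at y ≈ −0.084, matching the camera measurement. Next I'll back off about 11 mm and start rising.

```bash
python3 -m jog '[[1,-0.004,0,-0.003,0,0,0],[1,-0.0093,0,-0.0064,0,0,0],[1,-0.0093,0,-0.0064,0,0,0],[1,-0.0093,0,-0.0064,0,0,0]]' | grep -E 'wrist_force|pos'
python3 -m jog '[[1,0.0011,0,-0.0016,0,0,0],[1,0.0023,0,-0.0033,0,0,0],[1,0.0023,0,-0.0033,0,0,0],[1,0.0023,0,-0.0033,0,0,0]]'  | grep -E 'wrist_force|pos'
```

```text
tool_pos: [0.4794, -0.0572, 0.1143]
wrist_force: [-0.1, 0.4, -2.2]
tool_pos: [0.4793, -0.0568, 0.1186]
wrist_force: [-0.1, 0.3, -1.0]
```

```bash
python3 -m jog '[[1,0.0008,0,-0.0018,0,0,0],[1,0.002,0,-0.0035,0,0,0],[1,0.002,0,-0.0035,0,0,0],[1,0.002,0,-0.0035,0,0,0]]'  | grep -E 'wrist_force|pos'
```

```text
tool_pos: [0.4794, -0.0574, 0.1226]
wrist_force: [-0.0, 0.1, -1.4]
```

```bash
python3 -m jog '[[1,0.0009,0,-0.0012,0,0,0],[1,0.0017,0,-0.0025,0,0,0],[1,0.0017,0,-0.0025,0,0,0]]'  | grep -E 'wrist_force|pos'
```

```text
tool_pos: [0.4794, -0.0574, 0.1257]
wrist_force: [-0.8, -0.5, -1.5]
```

```bash
python3 -m jog '[[1,0.0009,0,-0.0012,0,0,0],[1,0.0017,0,-0.0025,0,0,0],[1,0.0017,0,-0.0025,0,0,0]]'  | grep -E 'wrist_force|pos'
```

```text
tool_pos: [0.4795, -0.0575, 0.1288]
wrist_force: [-0.9, -0.2, -2.1]
```

```bash
python3 -m jog '[[1,0.0009,0,-0.0012,0,0,0],[1,0.0017,0,-0.0025,0,0,0],[1,0.0017,0,-0.0025,0,0,0]]'  | grep -E 'wrist_force|pos'
```

```text
tool_pos: [0.4794, -0.0575, 0.1318]
wrist_force: [0.8, 0.6, -0.9]
```

```bash
python3 -m jog '[[1,0.0009,0,-0.0012,0,0,0],[1,0.0017,0,-0.0025,0,0,0],[1,0.0017,0,-0.0025,0,0,0]]'  | grep -E 'wrist_force|pos'
```

```text
tool_pos: [0.4794, -0.0576, 0.1348]
wrist_force: [-0.1, 0.4, -1.1]
```

```bash
python3 -m jog '[[1,0.0009,0,-0.0012,0,0,0],[1,0.0017,0,-0.0025,0,0,0],[1,0.0017,0,-0.0025,0,0,0]]'  | grep -E 'wrist_force|pos'
```

```text
tool_pos: [0.4794, -0.0576, 0.1378]
wrist_force: [0.5, -1.2, -0.7]
```

```bash
python3 -m jog '[[1,0.0017,0,-0.0025,0,0,0],[1,0.0034,0,-0.0049,0,0,0],[1,0.0046,0,-0.0066,0,0,0],[1,0.0046,0,-0.0066,0,0,0],[1,0.0046,0,-0.0066,0,0,0]]'  | grep -E 'wrist_force|pos'
```

```text
tool_pos: [0.4794, -0.0576, 0.1457]
wrist_force: [0.6, 1.0, -1.8]
```

```bash
python3 -m jog '[[1,0.004,0,0.0028,0,0,0],[1,0.008,0,0.0057,0,0,0],[1,0.0123,0,0.0086,0,0,0],[1,0.0164,0,0.0114,0,0,0],[1,0.0246,0,0.0171,0,0,0],[1,0.041,0,0.0285,0,0,0],[1,0.041,0,0.0285,0,0,0],[1,0.041,0,0.0285,0,0,0]]'
python3 - <<'E'
from h import *
b=viewer.read_camera('side'); cv2.imwrite('pics/off.png',cv2.resize(b[130:320,150:330,::-1],None,fx=3,fy=3)); print(r.read_state()['qpos'].round(2))
E
```

```text
t: 10.62
tool_pos: [0.4779, -0.0063, 0.1459]
ee_rot: [-3.139, -0.611, 1.591]
wrist_force: [-0.1, -0.3, -2.0]
gripper_width: 0.645
finger_force: 25.0
[-0.63  0.36  1.77  0.48  1.44 -0.82]
```

View pics/off.png

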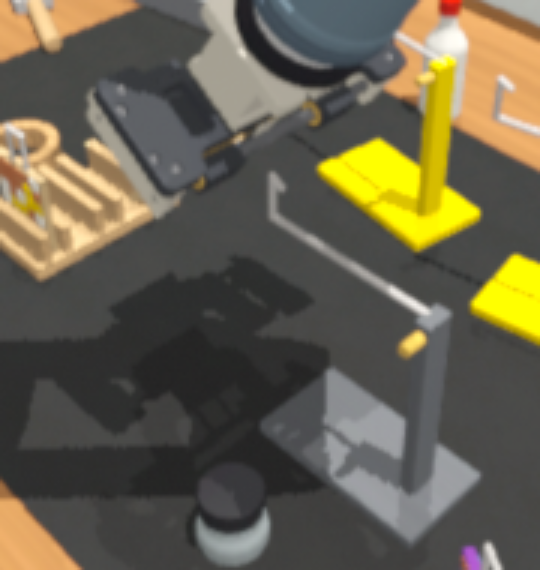

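Board is off the hook: it is in the gripper at side crop (150,150), and the hook is undisturbed. Now I'll work out the raise, un-tilt and turn towards the rack.

```bash
cat >> plan.py <<'E'
def rack(z,dx=0,dy=0,tilt=0):
    R=Ro.from_euler('z',90.65,degrees=True).as_matrix()@R0@Ro.from_rotvec([0,np.radians(tilt),0]).as_matrix()
    return R,np.array([.4915+dx,.160+dy,z+.1])-R@c
E
python3 - <<'E'
from plan import *
np.set_printoptions(precision=4,suppress=True)
a=(45,-.0486,.1915); print(pose(*a)[1], r.read_state()['tool_pos'])
for k in (2,4,7): f=k/7;print(k,delta(a,(45-45*f,-.0486+.0186*f,.1915+.0685*f)))
R,T=pose(0,-.03,.26); R2,T2=rack(.115)
print(R.T@(T2-T), Ro.from_matrix(R.T@R2).as_rotvec(),T2)
E
```

```text
[ 0.4786 -0.0075  0.1461] [ 0.4782 -0.0072  0.1458]
2 (array([ 0.0019,  0.    , -0.0128]), np.float64(-0.2244))
4 (array([ 0.004 ,  0.    , -0.0287]), np.float64(-0.4488))
7 (array([ 0.0093,  0.    , -0.0578]), np.float64(-0.7854))
[0.1976 0.0194 0.0109] [-0.2747  0.     -1.5581] [0.4945 0.16   0.1538]
```

```bash
python3 -m jog '[[1,0.001,0,-0.006,0,-0.1122,0],[1,0.0019,0,-0.0128,0,-0.2244,0],[1,0.003,0,-0.02,0,-0.3366,0],[1,0.004,0,-0.0287,0,-0.4488,0],[1,0.0058,0,-0.038,0,-0.561,0],[1,0.0075,0,-0.048,0,-0.6732,0],[1,0.0093,0,-0.0578,0,-0.7854,0],[1,0.0093,0,-0.0578,0,-0.7854,0]]' | grep -E 'tool|rot'
python3 -m jog '[[1,0.025,0.002,0.001,-0.019,0,-0.11],[1,0.05,0.005,0.003,-0.038,0,-0.22],[1,0.08,0.008,0.004,-0.057,0,-0.33],[1,0.11,0.011,0.006,-0.076,0,-0.43],[1,0.14,0.014,0.008,-0.095,0,-0.54],[1,0.17,0.017,0.009,-0.114,0,-0.65],[1,0.19,0.0185,0.0105,-0.133,0,-0.75],[1,0.1976,0.0194,0.0109,-0.1374,0,-0.7791]]' | grep -E 'tool|rot'
python3 -m jog '[[1,0,0,0,-0.019,0,-0.11],[1,0,0,0,-0.038,0,-0.22],[1,0,0,0,-0.057,0,-0.33],[1,0,0,0,-0.076,0,-0.43],[1,0,0,0,-0.095,0,-0.54],[1,0,0,0,-0.114,0,-0.65],[1,0,0,0,-0.133,0,-0.75],[1,0,0,0,-0.1373,0,-0.779]]' | grep -E 'tool|rot'
python3 -m jog '[[1,0,0,0,0,0,0],[1,0,0,0,0,0,0],[1,0,0,0,0,0,0]]'
python3 - <<'E'
from plan import *
import pickle
np.set_printoptions(precision=4,suppress=True)
s=r.read_state(); R2,T2=rack(.115); print(T2,s['tool_pos'],Ro.from_matrix(Ro.from_euler('xyz',s['ee_rot']).as_matrix().T@R2).as_rotvec())
pickle.dump(s,open('hov.pkl','wb'))
a=viewer.read_camera('wrist');b=viewer.read_camera('side');d=viewer.read_camera('scene')
W=np.zeros((600,800,3),np.uint8)
W[:280,:400]=cv2.resize(a[:,56:456,::-1][:280],None,fx=1,fy=1)
W[290:590,:390]=cv2.resize(b[110:235,100:262,::-1],(390,300),interpolation=cv2.INTER_CUBIC)
W[:450,410:790]=cv2.resize(d[190:310,290:392,::-1],(380,450),interpolation=cv2.INTER_CUBIC)
np.save('hov.npy',a);np.save('hovside.npy',b);np.save('hovscene.npy',d)
cv2.imwrite('pics/hov.png',W)
E
```

```text
tool_pos: [0.4798, -0.031, 0.2004]
ee_rot: [3.14, 0.179, 1.595]
tool_pos: [0.4935, 0.1614, 0.1517]
ee_rot: [-3.139, 0.169, 2.387]
tool_pos: [0.4945, 0.1582, 0.1531]
ee_rot: [3.14, 0.171, -3.109]
t: 12.92
tool_pos: [0.4946, 0.1591, 0.1532]
ee_rot: [3.141, 0.172, -3.114]
wrist_force: [-0.0, 0.3, -2.4]
gripper_width: 0.638
finger_force: 25.0
[0.4945 0.16   0.1538] [0.4946 0.1591 0.1532] [-0.0002 -0.0024 -0.0042]
```

View pics/hov.png

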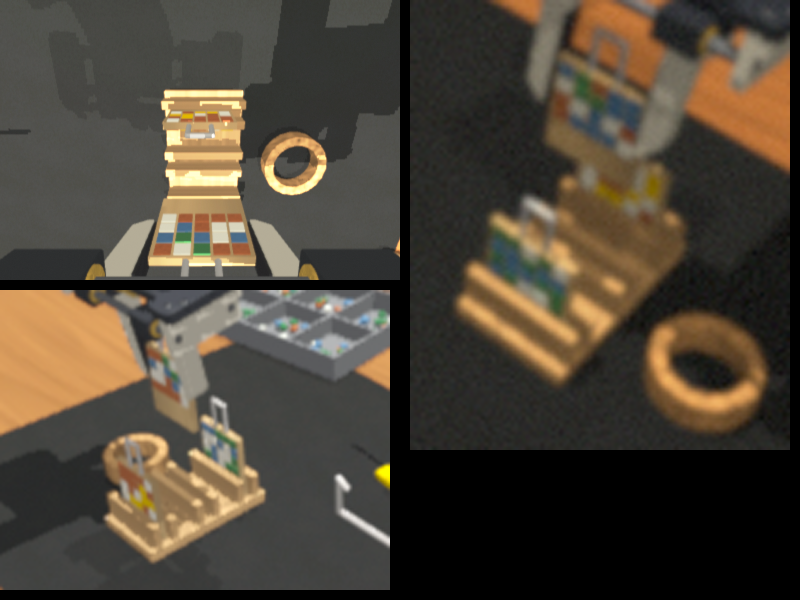

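Hover views: the board is over the free slot, between the neighbours at scene (530,265) and (615,190). I'll check the board's lean in the gripper by comparing the predicted plate edges with those seen in the wrist view: bottom row ≈198, top row ≈258.

```bash
python3 - <<'E'
from plan import *
import pickle
np.set_printoptions(precision=2,suppress=True)
s=pickle.load(open('hov.pkl','rb')); a=np.load('hov.npy')
C=cam('wrist',s); R=Ro.from_euler('xyz',s['ee_rot']).as_matrix(); cb=R@c+s['tool_pos']
Rb=R@Ro.from_rotvec([0,.1745,0]).as_matrix() # upright: x board=tool x, z=-tool z
def pb(x,y,z,lean): # lean about tool y through grasp centre
    p=np.array([x,y,z-.1]); q=np.array([0,0,-.043]); p=q+Ro.from_rotvec([0,np.radians(-lean),0]).apply(p-q)
    return proj(C,cb+Rb@(p*[1,-1,-1]))
for l in(-4,-2,0,2,4):
    print(l,'bot',pb(.003,-.03,0,l),pb(.003,.03,0,l),'top',pb(.003,-.03,.07,l),pb(.003,.03,.07,l),'back top',pb(-.003,0,.07,l))
g=cv2.cvtColor(a,cv2.COLOR_RGB2HSV)
for col in (228,280,290): print(col,[tuple(int(v) for v in a[k,col]) for k in range(176,206,2)])
print([tuple(int(v) for v in a[k,280]) for k in range(250,270)])
E
```

```text
-4 bot [296.09 201.31] [219.87 201.4 ] top [312.94 254.13] [203.71 254.27] back top [258.33 263.22]
-2 bot [296.24 199.08] [219.71 199.16] top [312.91 254.93] [203.74 255.07] back top [258.33 263.76]
0 bot [296.41 196.87] [219.54 196.95] top [312.88 255.72] [203.78 255.86] back top [258.33 264.28]
2 bot [296.6  194.68] [219.36 194.76] top [312.84 256.49] [203.82 256.63] back top [258.33 264.77]
4 bot [296.79 192.52] [219.17 192.6 ] top [312.79 257.24] [203.86 257.38] back top [258.33 265.23]
228 [(255, 254, 207), (255, 255, 218), (255, 254, 203), (255, 252, 190), (255, 252, 189), (252, 226, 146), (175, 135, 89), (161, 125, 83), (164, 127, 85), (158, 123, 80), (249, 215, 136), (246, 214, 139), (191, 157, 106), (191, 157, 107), (190, 157, 105)]
280 [(255, 246, 173), (255, 255, 214), (255, 255, 213), (255, 251, 185), (255, 249, 180), (201, 155, 100), (169, 131, 86), (162, 126, 83), (167, 129, 85), (163, 125, 83), (254, 239, 160), (252, 227, 149), (168, 137, 94), (168, 139, 95), (169, 139, 95)]
290 [(255, 254, 209), (255, 255, 214), (255, 255, 213), (255, 254, 200), (255, 254, 205), (232, 184, 119), (169, 131, 86), (163, 126, 82), (168, 129, 86), (164, 128, 84), (254, 239, 160), (240, 201, 130), (161, 133, 91), (162, 133, 92), (162, 133, 91)]
[(157, 89, 56), (162, 91, 56), (164, 92, 55), (169, 97, 57), (177, 109, 68), (179, 130, 87), (184, 149, 101), (199, 163, 109), (229, 193, 128), (243, 215, 142), (244, 216, 143), (244, 216, 143), (249, 224, 150), (255, 253, 201), (255, 255, 225), (255, 247, 180), (143, 123, 95), (82, 83, 79), (81, 82, 78), (82, 82, 79)]
```

```bash
python3 - <<'E'
from plan import *
import pickle
np.set_printoptions(precision=2,suppress=True)
s=pickle.load(open('hov.pkl','rb')); a=np.load('hov.npy'); C=cam('wrist',s)
for dx in(-44.5,-36.5,-13.5,-5.5,5.5,13.5): print(dx,proj(C,[.4915+dx/1e3,.160,.038]))
col=a[85:205,250:262].mean((1,2)).round().astype(int); print([(85+i,int(v)) for i,v in enumerate(col)])
E
```

```text
-44.5 [259.93 122.36]
-36.5 [259.67 130.59]
-13.5 [258.97 153.1 ]
-5.5 [258.74 160.55]
5.5 [258.43 170.5 ]
13.5 [258.21 177.52]
[(85, 70), (86, 70), (87, 70), (88, 63), (89, 97), (90, 172), (91, 219), (92, 230), (93, 231), (94, 231), (95, 230), (96, 210), (97, 154), (98, 132), (99, 125), (100, 131), (101, 171), (102, 187), (103, 183), (104, 166), (105, 157), (106, 146), (107, 144), (108, 143), (109, 139), (110, 140), (111, 145), (112, 150), (113, 181), (114, 195), (115, 180), (116, 142), (117, 113), (118, 108), (119, 105), (120, 110), (121, 125), (122, 150), (123, 164), (124, 165), (125, 165), (126, 165), (127, 165), (128, 164), (129, 153), (130, 142), (131, 145), (132, 155), (133, 180), (134, 213), (135, 226), (136, 225), (137, 215), (138, 188), (139, 161), (140, 151), (141, 147), (142, 147), (143, 147), (144, 146), (145, 140), (146, 132), (147, 126), (148, 124), (149, 125), (150, 123), (151, 125), (152, 156), (153, 182), (154, 189), (155, 188), (156, 187), (157, 187), (158, 187), (159, 171), (160, 149), (161, 142), (162, 135), (163, 129), (164, 125), (165, 123), (166, 125), (167, 123), (168, 122), (169, 138), (170, 177), (171, 209), (172, 215), (173, 215), (174, 216), (175, 224), (176, 234), (177, 238), (178, 239), (179, 235), (180, 230), (181, 230), (182, 230), (183, 230), (184, 228), (185, 208), (186, 154), (187, 136), (188, 130), (189, 125), (190, 123), (191, 125), (192, 126), (193, 123), (194, 121), (195, 137), (196, 203), (197, 219), (198, 198), (199, 153), (200, 146), (201, 146), (202, 146), (203, 146), (204, 146)]
```

```bash
python3 -m jog '[[1,0.0045,0,0.017,0,0,0],[1,0.0075,0,0.034,0,0,0],[1,0.0105,0,0.05,0,0,0],[1,0.013,0,0.06,0,0,0],[1,0.0145,0,0.0676,0,0,0],[1,0.0145,0,0.0676,0,0,0],[1,0.0145,0,0.0676,0,0,0]]'
python3 - <<'E'
from plan import *
import pickle
np.set_printoptions(precision=4,suppress=True)
s=r.read_state(); R2,T2=rack(.046,-.0025); print(T2,s['tool_pos'])
pickle.dump(s,open('hov2.pkl','wb'))
a=viewer.read_camera('wrist');np.save('hov2.npy',a)
W=np.zeros((560,800,3),np.uint8)
W[:550,:]=cv2.resize(a[110:275,140:380,::-1],(800,550),interpolation=cv2.INTER_CUBIC)
cv2.imwrite('pics/hov2.png',W)
C=cam('wrist',s)
for dx in(-44.5,-36.5,-13.5,-5.5,5.5,13.5): print(dx,proj(C,[.4915+dx/1e3,.160,.038]))
E
```

```text
t: 13.65
tool_pos: [0.4918, 0.16, 0.0842]
ee_rot: [3.142, 0.172, -3.11]
wrist_force: [1.5, -0.8, -2.6]
gripper_width: 0.644
finger_force: 25.0
[0.492  0.16   0.0848] [0.4918 0.16   0.0842]
-44.5 [259.8081 146.0478]
-36.5 [259.4437 156.3064]
-13.5 [258.4617 183.9488]
-5.5 [258.1413 192.9697]
5.5 [257.7169 204.9141]
13.5 [257.4196 213.2841]
```

View pics/hov2.png

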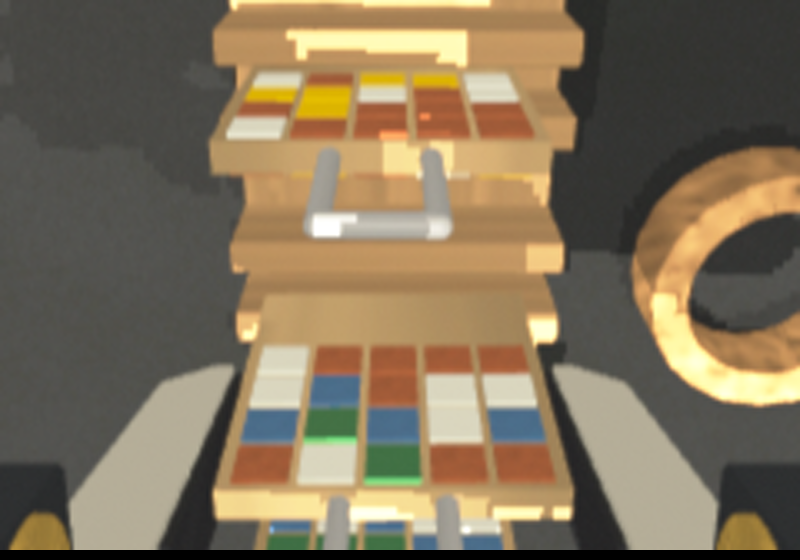

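```bash
python3 - <<'E'
from plan import *
import pickle
s=pickle.load(open('hov2.pkl','rb')); C=cam('wrist',s)
for z in(.042,.046,.05):
  for dx in(-3,-2,-1,0): print(z,dx,proj(C,[.4915+dx/1e3,.160,z]).round(1)-[0,1.3])
E
```

```text
0.042 -3 [258.1 196.7]
0.042 -2 [258.  197.8]
0.042 -1 [258.  198.9]
0.042 0 [257.9 200. ]
0.046 -3 [258.1 199.1]
0.046 -2 [258.  200.2]
0.046 -1 [258.  201.3]
0.046 0 [258.  202.5]
0.05 -3 [258.1 201.5]
0.05 -2 [258.  202.7]
0.05 -1 [258.  203.8]
0.05 0 [258.  204.9]
```

Plate bottom front edge is at native row ≈198, with the slot's rib edges at 191.6 and 203.6. That is centred to within about 1 mm, so I'll lower gently.

```bash
python3 -m jog '[[1,0.0002,0,0.004,0,0,0],[1,0.0008,0,0.008,0,0,0],[1,0.0016,0,0.012,0,0,0],[1,0.0022,0,0.0158,0,0,0],[1,0.0022,0,0.0158,0,0,0],[1,0.0022,0,0.0158,0,0,0]]' | grep -E 'pos|wrist'
```

```text
tool_pos: [0.492, 0.1598, 0.068]
wrist_force: [-0.5, -0.4, -0.9]
```

```bash
python3 -m jog '[[1,0.0007,0,0.004,0,0,0],[1,0.0014,0,0.008,0,0,0],[1,0.002,0,0.0118,0,0,0],[1,0.002,0,0.0118,0,0,0],[1,0.002,0,0.0118,0,0,0]]' | grep -E 'pos|wrist'
```

```text
tool_pos: [0.492, 0.1598, 0.0559]
wrist_force: [0.3, -0.5, -2.5]
```

```bash
python3 -m jog '[[1,0.0003,0,0.002,0,0,0],[1,0.0003,0,0.002,0,0,0],[1,0.0003,0,0.002,0,0,0]]' | grep -E 'pos|wrist'
python3 -m jog '[[1,0.0002,0,0.001,0,0,0],[1,0.0002,0,0.001,0,0,0],[1,0.0002,0,0.001,0,0,0]]' | grep -E 'pos|wrist'
```

```text
tool_pos: [0.4924, 0.1599, 0.0543]
wrist_force: [-0.2, -0.2, -1.1]
tool_pos: [0.4924, 0.1599, 0.0533]
wrist_force: [0.4, 0.1, -2.2]
```

```bash
python3 -m jog '[[1,0.0002,0,0.001,0,0,0],[1,0.0002,0,0.001,0,0,0],[1,0.0002,0,0.001,0,0,0]]' | grep -E 'pos|wrist'
```

```text
tool_pos: [0.4923, 0.1598, 0.0523]
wrist_force: [-0.4, 1.1, -2.4]
```

```bash
python3 -m jog '[[1,0.0001,0,0.0007,0,0,0],[1,0.0001,0,0.0007,0,0,0],[1,0.0001,0,0.0007,0,0,0]]' | grep -E 'pos|wrist'
```

```text
tool_pos: [0.4924, 0.1598, 0.0516]
wrist_force: [-0.2, 0.4, -1.7]
```

```bash
python3 -m jog '[[1,0.0001,0,0.0007,0,0,0],[1,0.0001,0,0.0007,0,0,0],[1,0.0001,0,0.0007,0,0,0]]' | grep -E 'pos|wrist'
```

```text
tool_pos: [0.4925, 0.1599, 0.0509]
wrist_force: [0.9, 0.2, -0.4]
```

```bash
python3 -m jog '[[1,0.0001,0,0.0007,0,0,0],[1,0.0001,0,0.0007,0,0,0],[1,0.0001,0,0.0007,0,0,0]]' | grep -E 'pos|wrist'
```

```text
tool_pos: [0.4927, 0.1599, 0.0509]
wrist_force: [-1.9, 0.3, 5.2]
```

```bash
python3 -m jog '[[1,0.0001,0,0.0007,0,0,0],[1,0.0001,0,0.0007,0,0,0],[1,0.0001,0,0.0007,0,0,0]]' | grep -E 'pos|wrist'
```

```text
tool_pos: [0.493, 0.16, 0.0508]
wrist_force: [-3.6, 0.4, 10.1]
```

The board is on the slot floor (about 10 N). I'll ease off, open and withdraw upward.

```bash
python3 -m jog '[[1,-0.0002,0,-0.0012,0,0,0],[1,-0.0002,0,-0.0012,0,0,0],[1,-0.0002,0,-0.0012,0,0,0]]' | grep -E 'pos|wrist'
python3 -m jog '[[-0.4,0,0,0,0,0,0],[-1,0,0,0,0,0,0],[-1,0,0,0,0,0,0],[-1,0,0,0,0,0,0],[-1,0,0,0,0,0,0],[-1,0,0,0,0,0,0],[-1,0,0,0,0,0,0],[-1,0,0,0,0,0,0]]'
python3 -m jog '[[-1,0,0,-0.01,0,0,0],[-1,0,0,-0.03,0,0,0],[-1,0,0,-0.06,0,0,0],[-1,0,0,-0.09,0,0,0],[-1,0,0,-0.12,0,0,0],[-1,0,0,-0.16,0,0,0],[-1,0,0,-0.16,0,0,0],[-1,0,0,-0.16,0,0,0]]'
python3 - <<'E'
from h import *
a=viewer.read_camera('wrist');b=viewer.read_camera('side');d=viewer.read_camera('scene')
W=np.zeros((600,800,3),np.uint8)
W[:270,:400]=a[:270,56:456,::-1]
W[290:590,:390]=cv2.resize(b[110:235,100:262,::-1],(390,300),interpolation=cv2.INTER_CUBIC)
W[:450,410:790]=cv2.resize(d[190:310,290:392,::-1],(380,450),interpolation=cv2.INTER_CUBIC)
cv2.imwrite('pics/end.png',W)
E
```

```text
tool_pos: [0.4926, 0.1599, 0.0508]
wrist_force: [0.2, 0.8, 2.1]
t: 17.28
tool_pos: [0.4925, 0.1599, 0.0507]
ee_rot: [3.142, 0.173, -3.11]
wrist_force: [-0.4, -0.2, -0.0]
gripper_width: 0.998
finger_force: 0.0
t: 17.95
tool_pos: [0.4663, 0.1593, 0.2118]
ee_rot: [3.141, 0.18, -3.11]
wrist_force: [0.2, 0.3, -0.2]
gripper_width: 0.998
finger_force: 0.0
```

View pics/end.png

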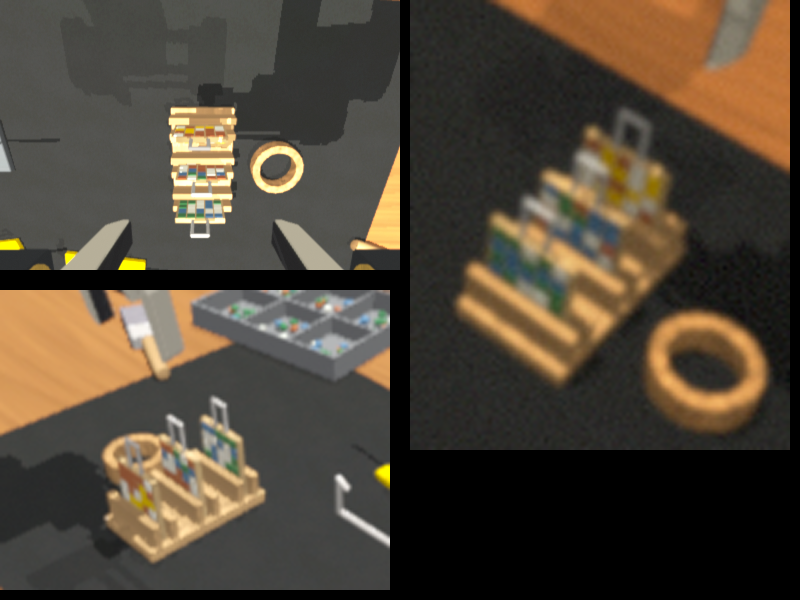

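The board stands fully down in the middle slot (side crop (180,470), scene crop (580,220)), at the same height as the neighbours, which haven't moved. The gripper is clear.

```bash
python3 -c "
from station import workorder
print(workorder.close_job())"
```

```text
the job is handed in; nothing more can be done
None
```

The mosaic board is off the hook and standing upright, fully down, in the rack's middle slot. The gripper is clear, the neighbouring boards are still in their slots, and the job was handed in at about 18 s of the 72 s limit (peak measured force about 4.5 N at the hook, about 10 N when seating).

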